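# Hang the drained scraper back in its notch between two hanging tools

## Robot

A 7-joint arm with a two-finger parallel gripper is mounted at the origin on the work surface. World frame = base frame: x ahead of the robot, y to its left, z up, the work surface at z = 0. Lengths are in m, angles in rad, forces in N, time in s.
With the tool pointing down it reaches from about 0.35 to 0.9 m from the base axis. Payload 7.2 kg.
Tool frame: the origin (TCP) lies at the very end of the fingers, on their centre line; the grasp point (between the pads) lies 19 mm behind it; z points along the fingers, x is the direction in which the jaws open and shut, and the axes are right-handed (so a half turn about z gives the same grasp; the last joint's range is limited). The gripper opens to 85 mm and grips with 20 to 120 N. Pads are 22 mm wide; open, the fingers measure 114 mm over their backs; the gripper's body (76 mm by 85 mm) begins 54 mm behind the grasp point. The pads swing forward as they close: fully open they stand 13 mm farther back than shut.
Start: joints at [1.252, 0.411, -0.013, 1.596, 0.006, 1.134, -0.082], TCP at [0.155, -0.605, 0.205] pointing down, gripper open.
Joint ranges: [-2.95, 2.95], [-0.29, 1.99], [-1.47, 1.44], [0.14, 2.54], [-1.03, 4.17], [0.13, 1.85], [-2.86, 2.86]. Speed limits (rad/s): [2.39, 2.39, 3.01, 3.01, 3.14, 3.14, 3.14].

## Interface

Orientations are given as a unit quaternion [w, x, y, z].
In Python, from bench import ctrl, vision, workorder gives the robot as it stands. The module is installed in compiled form; this text tells all that it offers.
- The arm moves only by the shell command python3 -m creep 'ROWS' [FORCE]. ROWS is JSON, a list of rows, each a list of 7 numbers: the opening, from 0 (shut) to 1 (fully open), then the shift along the tool's x, y, z in cm, then the turn, a rotation vector about the tool's x, y, z in degrees. A call has 1 to 12 rows; each row is the pose to reach, as a shift and turn from the pose commanded when the call began, along the tool's axes at that moment; what a row does not reach only later rows make up. A row lasts 1/10 s, in which the tool goes at most 50 mm and 8.59 degrees, less where a joint would pass 70% of its speed; a pose out of reach is approached as far as the arm can. A call with a gripper value outside its range is refused whole. The fingers move at their own pace and stop on an object; FORCE is the grip in N (left out, the last holds). Time passes only in rows, so rows that repeat a pose let the fingers close. It gives the time, the measured TCP pose, the force and the opening at its end, in the units of the state.
- ctrl.get_state(): the state, without advancing time (a new reading comes with each control period).
- vision.grab_frame(name): name is "scene" or "side" or "wrist"; returns (picture, depth): 420x560x3 uint8, blue, green, red; 420x560 float32, m along the optical axis (not along the pixel's ray), 0 where there is no reading.
- vision.camera_info(name): a dict with "fx", "fy", "cx", "cy" (pixels), "k1" (the pictures are not rectified: a ray, as slopes to the right and down, at radius r is drawn at 1 + k1 r^2 times it, then the intrinsics apply), "rvec" (rotation vector, rad) and "tvec" (3), from world to camera coordinates, as OpenCV has them; the wrist camera has in their place "T_tool_cam" (4x4, takes a point from camera to tool coordinates, whose origin is the TCP and whose axes are the tool frame's). Camera axes: x right, y down, z forward; pixel columns grow to the right and rows downward; lengths in m; the calibration is good to about 2 mm. A picture is of the moment at which its call begins: read the wrist's pose just before it. camera_info takes no time and is no camera call.
- workorder.sign_off(): hands the job in, once; it reports no verdict.
The state is a dict: "t": time; "joint_pos": joint angles; "qd": joint speeds; "effort": joint torques, N m; "tcp_pos": TCP position; "eef_rot": TCP orientation; "force": force on the tool from outside, world axes, zero at the start; "ft_torque": the same for the moment, N m; "opening": finger opening in m.
Only numpy, scipy, OpenCV 4.12 (cv2) and the standard library are available. Lean on these libraries where they do the work, as an engineer would, in place of code of your own. Each camera call takes 0.05 s, during which the arm holds its last target. There are 200 camera calls.

## Task

The cleaned scraper is hanging over the drip tray. Lift it off and put it back on the tool rail, in the empty place between the square-bladed and the round-bladed tool, its blade on the same side of the bar as theirs: lower it through the gap, find by feel the notch in the raised strip on the rail, and let its hook down until it rests on the notch's floor before you let go. Be gentle: do not press hard on the rail or push against the two hanging neighbours, which must stay hanging where they are.

Things in the scene. Friction and masses are not known exactly. Their poses are not given: they have to be found in the camera images.
- scraper: Scraper to hang up, 165 mm tall, upright, 0.11-0.21 kg. Origin: middle of its hook's underside, the face that rests on a bar. z up, y along the bar, x across. Hook bridge 6 mm thick, 10 mm along y; inside 18 mm wide (x +-9); lip at +x down to z=-18; at -x the shank (4 mm thick, 10 wide) down to z=-66. It must hang on the rail with its x along the rail's x, as on the stand's bar at the start.
- scraper_grip (a point): Centre of the scraper's upright black plastic handle, 36 mm above the scraper's origin. Handle 14 mm thick along the scraper's x, 24 mm wide along y, 48 mm tall (z = 12 to 60 mm above the scraper's origin); a 10 mm wide neck joins it to the hook. Grip it from above across the 14 mm.
- scraper_blade (a point): Middle of the scraper's lower edge, 105 mm below its origin, 11.5 mm to -x of it. The flat steel blade is 32 mm wide along y, 3 mm thick along x, 45 mm tall.
- stand: Fixed drip stand: aluminium tray 160 x 130 mm, 22 mm high, with one post carrying a level flat steel bar: 12 mm thick along x, 60 mm long along y, 40 mm high, upper edge at z = 150 mm. Origin: middle of the tray's underside. The scraper starts within 6 mm of the bar's middle.
- rail: Fixed tool rail: level flat steel bar, 12 mm thick along x, 300 mm long along y, 40 mm high, upper edge at z = 150 mm, on posts at y = +-140 mm. Origin: on the table under the bar's middle; z up, y along the bar, x across. On the bar's middle, between the two neighbours, lies the notched strip (see rail_mid). One more hooked tool hangs 100-110 mm to +y.
- rail_mid (a point): Middle of the bar's upper edge (z = 150 mm). On it lies a steel strip 60 mm long, 12 thick, 8 high (top z = 158) with one notch in its middle, 13 mm wide along y. The strip is clamped anywhere within 12 mm along y of this point, and a packing pad of unknown thickness lies in the notch, floor at z = 150 to 154: feel for both. Hook origin is at z = 158 riding on the strip. All stays put under 40 N.
- square_tool: Neighbour with a square blade, 34 mm wide along y, 60-94 mm below its origin. Loose; hook, shank, handle and frame as the scraper's. Hangs on the bare bar 49-51 mm to one side (either) of the rail's middle; 0.16 kg; handle top 60 mm above its origin.
- round_tool: Neighbour with a round flat blade, 34 mm diameter, centred 77 mm below its origin. Loose; hook, shank, handle and frame as the scraper's. Hangs on the bare bar 49-51 mm to the other side of the rail's middle; 0.15 kg; handle top 60 mm above its origin.
There are look-alikes about, which are no part of the job. What is shaped like the stand but orange or pink is not meant. Leave any white look-alike of the scraper alone.

How it is judged:
On the way, in this order (a step that is already met when the one before it is completed fails the run):
1. the scraper is lifted clear of the stand's bar (z of scraper in the frame of stand above 0.19 m and contact force between scraper and stand below 0.1 N), for 0.1 s.
2. still held, the scraper's hook is down in the notch and touching it (z of scraper in the frame of rail between 0.145 and 0.1563 m and y of scraper in the frame of rail between -0.0145 and 0.0145 m and x of scraper in the frame of rail between -0.009 and 0.009 m and x of scraper_blade in the frame of rail below 0 m and contact force between the fingers and scraper above 1 N and contact force between scraper and rail above 0.5 N), for 0.2 s.
At the end, for the whole second after the job is handed in: Scraper released, at rest, hook home in the notch: under 6.3 mm above the bar's edge, 14.5 mm along and 9 mm across of the rail's middle, upright (0.2 rad), in line (0.25 rad), blade on the rail's -x side. Both neighbours hang upright (0.2 rad) on the bar, under 10 mm from their start (z of scraper in the frame of rail between 0.145 and 0.1563 m and y of scraper in the frame of rail between -0.0145 and 0.0145 m and x of scraper in the frame of rail between -0.009 and 0.009 m and x of scraper_blade in the frame of rail below 0 m and angle between each of scraper, square_tool, round_tool's own z axis and vertical below 0.2 rad and angle between the x axis of scraper and the x axis of rail, either way round below 0.25 rad and linear speed of scraper below 0.02 m/s and distance of each of square_tool, round_tool from where it was at the start of the episode below 0.01 m and z of square_tool in the frame of rail between 0.145 and 0.1545 m and z of round_tool in the frame of rail between 0.145 and 0.1545 m); the robot touches nothing.
It fails at once if the scraper presses on the rail or its strip with more than 30 N (contact force between scraper and rail above 30 N).
It fails at once if a hanging neighbour is pushed by the scraper with more than 8 N (contact force between scraper and square_tool above 8 N).
It fails at once if a hanging neighbour is pushed by the scraper with more than 8 N (contact force between scraper and round_tool above 8 N).
It fails at once if a hanging neighbour is knocked off the rail or shoved more than 25 mm (distance of square_tool from where it was at the start of the episode above 0.025 m).
It fails at once if a hanging neighbour is knocked off the rail or shoved more than 25 mm (distance of round_tool from where it was at the start of the episode above 0.025 m).
It also fails if it takes over 72 s, if anything falls off the work surface, if the arm or the gripper's body presses on something with over 40 N, if the wrist force passes 120 N, or if a joint passes its speed limit or range.

## Working session

There is one attempt and no reset: what is moved stays moved. The work goes in short steps, Python scripts to look and compute and a shell command to move; the robot and the scene stay as the last step left them, time stands still between calls to the robot, and variables do not carry over. Pictures are saved under pics/ and viewed, about 8 in all and at most 12, crops included, and the job is handed in when it is done.

```bash
mkdir -p pics; cat > h.py <<'E'
import numpy as np, cv2
from scipy.spatial.transform import Rotation as R
from bench import ctrl, vision, workorder
def grab(n):
    s=ctrl.get_state(); im,d=vision.grab_frame(n); i=vision.camera_info(n)
    if 'T_tool_cam' in i:
        q=s['eef_rot']; T=np.eye(4); T[:3,:3]=R.from_quat([q[1],q[2],q[3],q[0]]).as_matrix(); T[:3,3]=s['tcp_pos']
        T=T@np.array(i['T_tool_cam'])
    else:
        T=np.eye(4); r=cv2.Rodrigues(np.array(i['rvec'],float))[0]; T[:3,:3]=r.T; T[:3,3]=-r.T@np.array(i['tvec'],float).ravel()
    return im,d,i,T
def slopes(i,px):
    p=np.asarray(px,float).reshape(-1,2); a=np.c_[(p[:,0]-i['cx'])/i['fx'],(p[:,1]-i['cy'])/i['fy']]; u=a.copy()
    for _ in range(8): u=a/(1+i['k1']*(u**2).sum(1,keepdims=True))
    return u
def onplane(i,T,px,z):
    u=slopes(i,px); d=np.c_[u,np.ones(len(u))]@T[:3,:3].T; o=T[:3,3]
    return o+d*((z-o[2])/d[:,2])[:,None]
def cloud(d,i,T):
    v,u=np.mgrid[:d.shape[0],:d.shape[1]]; s=slopes(i,np.c_[u.ravel(),v.ravel()])
    P=np.c_[s,np.ones(len(s))]*d.reshape(-1,1); P=P@T[:3,:3].T+T[:3,3]; P[d.ravel()<=0]=np.nan
    return P.reshape(d.shape+(3,))
E
python3 - <<'E'
from h import *
s=ctrl.get_state();print(s)
for n in("scene","side"):
    im,d,i,T=grab(n);cv2.imwrite(f'pics/{n}0.png',im);np.savez(f'{n}0.npz',im=im,d=d,T=T);print(n,T[:3,3],T[:3,2],i['fx'],i['k1'])
E
```

```text
{'t': 0.0, 'joint_pos': array([ 1.25180114,  0.41188166, -0.0127137 ,  1.59707608,  0.00562965,
        1.13431367, -0.08221446]), 'qd': array([ 1.02376462e-03, -7.50391815e-05, -4.04658642e-04,  1.84930431e-03,
       -1.02660108e-05, -1.54147793e-03,  1.13423139e-03]), 'effort': array([-1.10697165e-03, -6.00628781e+01,  6.81523271e-01, -2.99410844e+01,
        1.36798230e-02,  1.05793579e-02,  1.84669040e-05]), 'tcp_pos': array([ 0.15491654, -0.60491955,  0.20455137]), 'eef_rot': array([-4.45201879e-04,  7.89999107e-01, -6.13107442e-01, -6.90436225e-04]), 'force': array([ 0.20892866, -0.03660249, -0.07980079]), 'ft_torque': array([0.05227397, 0.00929987, 0.01309129]), 'opening': 0.08487171788025458}
scene [1.01999859 0.4930389  0.88468401] [-0.56550319 -0.37557862 -0.73426619] 407.94608453248327 -0.003184776791739432
side [0.19752836 0.65910591 0.86617199] [ 0.24819408 -0.59864725 -0.76159121] 384.222240615007 0.022854660377267143
```

View pics/scene0.png

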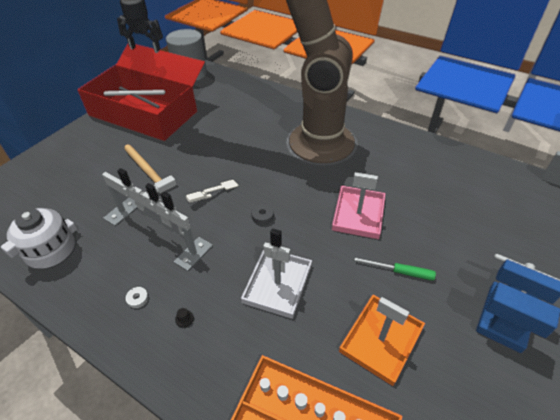

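View pics/side0.png

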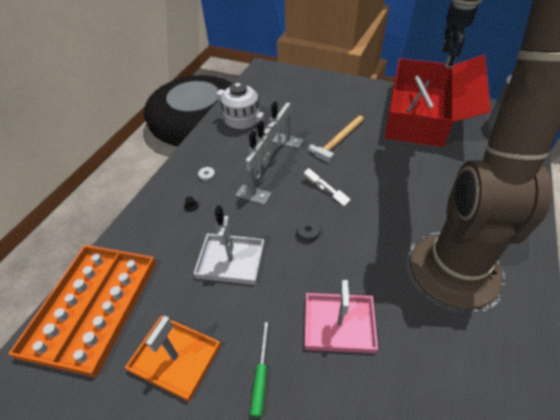

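The scraper hangs on the grey stand at scene (277,245). What could be taken for it: the white look-alike lying at (212,190), the pink stand (362,205) and the orange stand (383,330). On the rail, black handles are at (125,177), (153,190) and (167,200), so the gap lies between the first two.

```bash
python3 - <<'E'
from h import *
for n in("scene","side"):
    f=np.load(f'{n}0.npz');i=vision.camera_info(n);C=cloud(f['d'],i,f['T']);im=f['im'];
    m=((im.max(2)<45)&(C[...,2]>.155)&(C[...,2]<.24)&(C[...,0]>.2)).astype(np.uint8)
    k,l,st,c=cv2.connectedComponentsWithStats(m)
    for j in range(1,k):
        if st[j,4]>15:
            P=C[l==j];print(n,c[j].round(),st[j,4],'med',np.nanmedian(P,0).round(4),'top z',np.nanpercentile(P[:,2],95).round(3), 'top', np.nanmedian(P[P[:,2]>np.nanpercentile(P[:,2],80)],0).round(4))
    # metal at bar top height
    m=((C[...,2]>.144)&(C[...,2]<.163)&(im.min(2)>70)&(np.ptp(im.astype(int),axis=2)<40)).astype(np.uint8)
    k,l,st,c=cv2.connectedComponentsWithStats(m)
    for j in range(1,k):
        if st[j,4]>12:
            P=C[l==j];P=P[~np.isnan(P[:,0])];q=P[:,:2]-P[:,:2].mean(0);w=np.linalg.svd(q,full_matrices=0)[2][0];t=q@w
            print(n,'bar',c[j].round(),st[j,4],P.mean(0).round(4),'dir',np.degrees(np.arctan2(w[1],w[0])).round(1),'ends',(P[:,:2].mean(0)+w*t.min()).round(4),(P[:,:2].mean(0)+w*t.max()).round(4))
im=np.load('scene0.npz')['im'];s=np.load('side0.npz')['im']
a=cv2.resize(im[160:275,90:300],None,fx=3.5,fy=3.5,interpolation=2);b=cv2.resize(s[90:270,180:310],None,fx=2.2,fy=2.2)
cv2.imwrite('pics/crop1.png',a)
E
```

```text
scene [124. 177.] 118 med [ 0.6038 -0.2428  0.1936] top z 0.212 top [ 0.6021 -0.2466  0.2098]
scene [152. 193.] 117 med [ 0.6073 -0.1442  0.1939] top z 0.211 top [ 0.6049 -0.15    0.2103]
scene [167. 200.] 124 med [ 0.6087 -0.0932  0.1957] top z 0.212 top [ 0.606  -0.1007  0.2105]
scene [276. 238.] 138 med [0.5669 0.1835 0.1946] top z 0.211 top [0.5622 0.1837 0.2105]
scene bar [183.  39.] 364 [-0.1076 -0.6872  0.1594] dir 25.0 ends [-0.1874 -0.7245] [-0.0531 -0.6618]
scene bar [145. 197.] 522 [ 0.6018 -0.1892  0.1523] dir 88.4 ends [ 0.5972 -0.3539] [ 0.6057 -0.0521]
scene bar [366. 176.] 112 [0.2389 0.252  0.1502] dir 107.9 ends [0.2483 0.2231] [0.2299 0.2799]
scene bar [ 25. 215.] 45 [ 0.7999 -0.3985  0.1485] dir 64.7 ends [ 0.7951 -0.4086] [ 0.8038 -0.3903]
scene bar [276. 249.] 153 [0.5632 0.1818 0.1511] dir 104.3 ends [0.5709 0.1517] [0.5562 0.2091]
scene bar [394. 307.] 218 [0.5606 0.4578 0.15  ] dir 87.2 ends [0.5591 0.4273] [0.5621 0.4872]
side [274. 110.] 65 med [ 0.5984 -0.2404  0.1933] top z 0.211 top [ 0.5994 -0.2427  0.2096]
side [260. 128.] 86 med [ 0.6012 -0.1413  0.19
[... 209 characters left out ...]
 0.1837 0.2116]
side bar [21. 11.] 250 [ 1.9723 -0.6112  0.153 ] dir 90.4 ends [ 1.9733 -0.7597] [ 1.9714 -0.4829]
side bar [508.  79.] 21 [-0.0534 -0.7039  0.1597] dir 84.5 ends [-0.0554 -0.7246] [-0.0513 -0.6827]
side bar [237.  85.] 19 [ 0.8024 -0.3957  0.1484] dir 115.6 ends [ 0.808  -0.4074] [ 0.7988 -0.388 ]
side bar [266. 133.] 402 [ 0.6005 -0.1837  0.1526] dir 88.2 ends [ 0.5952 -0.3541] [ 0.6047 -0.049 ]
side bar [222. 227.] 124 [0.5602 0.1857 0.1521] dir 100.6 ends [0.5668 0.1504] [0.5555 0.2105]
side bar [345. 293.] 163 [0.2385 0.253  0.1511] dir 107.2 ends [0.2479 0.2225] [0.2301 0.2801]
side bar [157. 331.] 227 [0.5594 0.4599 0.1504] dir 87.6 ends [0.5581 0.4292] [0.5606 0.4884]
```

View pics/crop1.png

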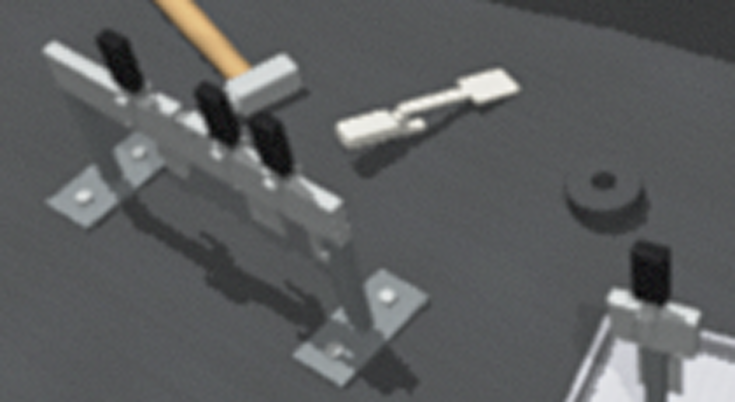

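```bash
python3 -c "
from h import *
print(np.round(vision.camera_info('wrist')['T_tool_cam'],3),vision.camera_info('wrist')['fx'])"
R='[1,-66.4,-59,-20,0,0,-88]'
python3 -m creep '[[1,0,0,-10,0,0,0],[1,0,0,-20,0,0,0],[1,-66.4,-59,-20,0,0,-88],[1,-66.4,-59,-20,0,0,-88],[1,-66.4,-59,-20,0,0,-88],[1,-66.4,-59,-20,0,0,-88],[1,-66.4,-59,-20,0,0,-88],[1,-66.4,-59,-20,0,0,-88],[1,-66.4,-59,-20,0,0,-88],[1,-66.4,-59,-20,0,0,-88],[1,-66.4,-59,-20,0,0,-88],[1,-66.4,-59,-20,0,0,-88]]'
```

```text
[[ 1.     0.    -0.001  0.   ]
 [-0.     0.96   0.279 -0.072]
 [ 0.001 -0.279  0.96  -0.169]
 [ 0.     0.     0.     1.   ]] 298.29095514416815
t: 1.3
tcp_pos: [0.3829, -0.1618, 0.3615]
eef_rot: [0.0, 0.996, 0.093, -0.0]
force: [1.2, -0.2, -0.5]
opening: 0.0854
```

```bash
python3 -m creep '[[1,24.1,-30.6,0,0,0,-1],[1,24.1,-30.6,0,0,0,-1],[1,24.1,-30.6,0,0,0,-1],[1,24.1,-30.6,0,0,0,-1],[1,24.1,-30.6,0,0,0,-1],[1,24.1,-30.6,0,0,0,-1],[1,24.1,-30.6,0,0,0,-1],[1,24.1,-30.6,0,0,0,-1],[1,24.1,-30.6,0,0,0,-1],[1,24.1,-30.6,0,0,0,-1]]'
python3 - <<'E'
from h import *
s=ctrl.get_state();print(s['joint_pos'].round(3),s['tcp_pos'],s['eef_rot'].round(4))
im,d,i,T=grab('wrist');cv2.imwrite('pics/w1.png',im);np.savez('w1.npz',im=im,d=d,T=T)
C=cloud(d,i,T)
m=((im.max(2)<60)&(C[...,2]>.19)&(C[...,2]<.23)).astype(np.uint8)
k,l,st,c=cv2.connectedComponentsWithStats(m)
for j in range(1,k):
    if st[j,4]>50: P=C[l==j];print(c[j].round(),st[j],np.nanmin(P,0),np.nanmax(P,0),np.nanmedian(P,0))
m=(C[...,2]>.143)&(C[...,2]<.154);P=C[m];P=P[np.hypot(P[:,0]-.56,P[:,1]-.18)<.06]
print(len(P)); r=cv2.minAreaRect((P[:,:2]*1000).astype(np.float32));print(r)
E
```

```text
t: 2.3
tcp_pos: [0.5646, 0.1814, 0.3602]
eef_rot: [-0.0, 0.995, 0.1, -0.001]
force: [0.9, 0.1, 0.0]
opening: 0.0851
[ 0.185  0.377 -0.817  1.394  0.272  1.487 -0.419] [0.56460404 0.18139302 0.36024767] [-1.00e-04  9.95e-01  9.98e-02 -1.10e-03]
200
((564.0812377929688, 180.82968139648438), (25.356197357177734, 59.99172592163086), 21.33209991455078)
```

View pics/w1.png

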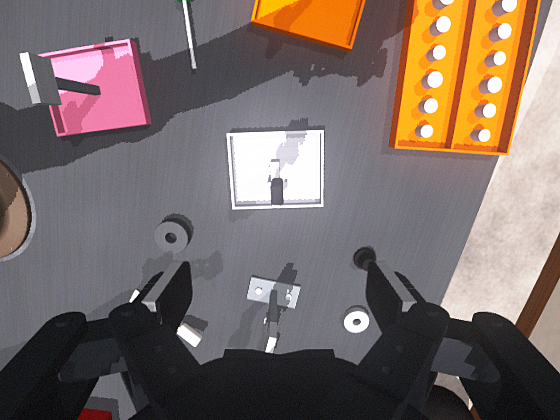

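```bash
python3 - <<'E'
from h import *
f=np.load('w1.npz');im=f['im'];i=vision.camera_info('wrist');C=cloud(f['d'],i,f['T'])
cv2.imwrite('pics/w1c.png',cv2.resize(im[120:215,220:335],None,fx=6,fy=6,interpolation=2))
for v in range(154,208,3): print(v,' '.join(f"{u}:{im[v,u].max()}/{C[v,u,0]*1000:.0f},{C[v,u,1]*1000:.0f},{C[v,u,2]*1000:.0f}" for u in range(264,292,3)))
E
```

```text
154 264:255/535,201,4 267:255/540,202,4 270:255/545,203,5 273:255/551,204,6 276:232/556,205,5 279:230/561,206,5 282:233/566,207,7 285:235/571,208,5 288:233/576,209,5 291:233/581,210,5
157 264:255/536,196,7 267:255/541,196,2 270:255/546,197,4 273:255/552,198,3 276:243/557,200,5 279:233/562,201,4 282:231/567,202,4 285:231/572,203,5 288:231/577,204,3 291:232/582,205,4
160 264:255/537,190,4 267:255/542,192,5 270:254/548,207,132 273:154/552,208,138 276:163/556,209,135 279:189/563,196,5 282:231/568,197,5 285:228/573,198,4 288:231/578,199,4 291:230/583,200,4
163 264:255/538,185,3 267:255/543,186,5 270:255/549,205,151 273:255/553,206,151 276:255/557,207,151 279:210/561,204,120 282:230/569,192,6 285:250/574,193,6 288:229/579,193,2 291:228/584,195,5
166 264:255/539,180,6 267:255/544,181,4 270:255/550,201,150 273:255/554,202,151 276:255/558,203,150 279:215/561,203,149 282:230/570,186,4 285:255/575,187,5 288:255/580,188,5 291:255/585,190,7
169 264:255/540,175,4 267:255/545,176,5 270:253/551,197,149 273:255/555,198,151 276:229/558,199,151 279:179/562,200,150 282:255/571,181,5 285:255/576,182,5 28
[... 1656 characters left out ...]
,178,210 276:124/563,178,211 279:114/566,179,210 282:91/569,180,211 285:255/586,134,2 288:255/592,135,2 291:255/597,137,5
199 264:255/550,122,5 267:255/555,123,4 270:255/561,124,4 273:123/560,174,210 276:117/564,175,211 279:112/567,176,211 282:89/570,176,210 285:255/587,129,4 288:229/593,130,2 291:255/598,131,4
202 264:228/551,116,4 267:229/557,117,4 270:238/562,118,5 273:121/561,171,210 276:118/564,172,210 279:113/568,173,212 282:92/571,173,211 285:223/589,123,2 288:223/594,125,5 291:217/599,126,3
205 264:185/552,115,19 267:195/557,116,20 270:209/563,117,20 273:255/564,152,149 276:244/568,153,151 279:239/571,154,150 282:244/583,122,24 285:247/588,122,21 288:252/594,123,21 291:255/599,125,23
```

View pics/w1c.png

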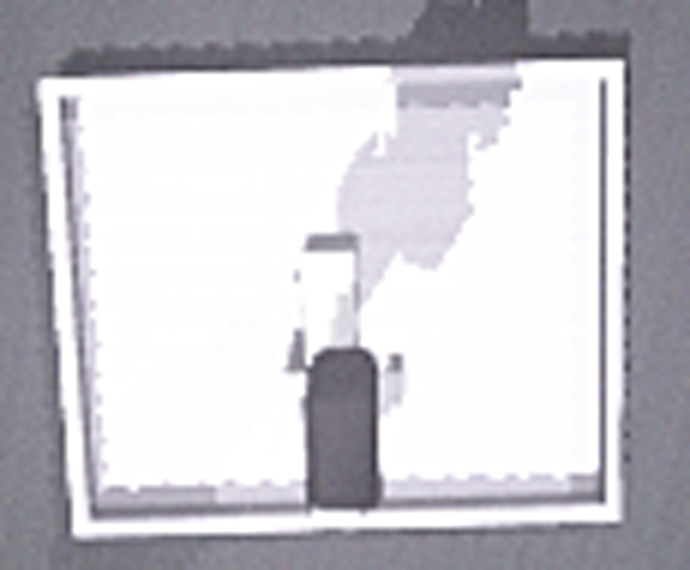

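```bash
python3 - <<'E'
from h import *
w={}
for n,f in(('wrist','w1'),('scene','scene0'),('side','side0')):
    g=np.load(f+'.npz');i=vision.camera_info(n);C=cloud(g['d'],i,g['T'])
    P=C.reshape(-1,3);t=P[(np.abs(P[:,2]-.1495)<.004)&(np.hypot(P[:,0]-.5635,P[:,1]-.181)<.036)]
    (cx,cy),sz,a=cv2.minAreaRect((t[:,:2]*1000).astype(np.float32));print(n,'bar rect',cx,cy,sz,a)
    w[n]=P
    for name,c0,th in(('stand',(.5625,.181),12),('rail',(.6015,-.2005),-1.7)):
        c,s=np.cos(np.radians(th)),np.sin(np.radians(th));dx=P[:,0]-c0[0];dy=P[:,1]-c0[1]
        X=c*dx+s*dy;Y=-s*dx+c*dy
        for z0,z1 in((.04,.105),):
            m=(P[:,2]>z0)&(P[:,2]<z1)&(abs(X)<.035)&(abs(Y)<(.035 if name=='stand' else .125))
            Q=np.c_[X,Y,P[:,2]][m]*1000
            for y in range(-120,120,15):
                q=Q[(Q[:,1]>=y)&(Q[:,1]<y+15)]
                if len(q)>2: print(n,name,y,len(q),'x pct',np.percentile(q[:,0],[5,25,50,75,95]).round(),'z',q[:,2].min().round(),q[:,2].max().round())
a=np.load('side0.npz')['im'][200:275,190:270];b=np.load('scene0.npz')['im'][225:305,240:315];c=np.load('side0.npz')['im'][95:200,230:300]
cv2.imwrite('pics/ab.png',np.hstack([cv2.resize(x,(260,390),interpolation=2) for x in(a,b,c)]))
E
```

```text
wrist bar rect 564.0812377929688 180.82968139648438 (25.356197357177734, 59.99172592163086) 21.33209991455078
wrist stand 0 11 x pct [-12. -11. -11. -11. -11.] z 75.0 103.0
wrist rail 45 6 x pct [-13. -12. -12. -12. -12.] z 57.0 70.0
wrist rail 60 24 x pct [-13. -12. -11. -10. -10.] z 58.0 89.0
wrist rail 90 40 x pct [-13. -13. -12. -10.  -9.] z 55.0 104.0
wrist rail 105 25 x pct [-13. -12. -11. -11. -10.] z 54.0 95.0
scene bar rect 563.81982421875 180.04920959472656 (23.47305679321289, 59.06188201904297) 12.37300968170166
scene stand -30 13 x pct [-13. -11. -11. -10. -10.] z 47.0 89.0
scene stand -15 56 x pct [-11.  -0.   0.   1.   2.] z 41.0 105.0
scene stand 0 101 x pct [-12. -11.  -6.   0.   1.] z 42.0 104.0
scene rail -75 9 x pct [-12. -11. -10. -10.  -9.] z 64.0 85.0
scene rail -60 22 x pct [-11. -11. -11. -10.  -8.] z 59.0 89.0
scene rail -45 17 x pct [-13. -12. -11. -10. -10.] z 62.0 86.0
scene rail 30 23 x pct [-12. -11. -11. -11. -10.] z 55.0 87.0
scene rail 45 27 x pct [-12. -11. -11. -10. -10.] z 58.0 89.0
scene rail 60 14 x pct [-14. -12. -11. -11. -10.] z 57.0 87.0
scen
[... 274 characters left out ...]
 -8.] z 60.0 91.0
side stand -15 27 x pct [-10. -10.  -9.  -9.  -9.] z 50.0 103.0
side stand 0 82 x pct [-10.  -9.  -6.  -0.   4.] z 42.0 103.0
side stand 15 4 x pct [-10. -10. -10.  -9.  -8.] z 52.0 80.0
side rail -75 6 x pct [-12. -12. -11. -11. -10.] z 65.0 85.0
side rail -60 23 x pct [-12. -11. -11. -10.  -9.] z 55.0 104.0
side rail -45 18 x pct [-12. -12. -11.  -9.  -8.] z 62.0 96.0
side rail 30 26 x pct [-13. -11. -10.  -9.  -8.] z 59.0 104.0
side rail 45 35 x pct [-13. -11.  -9.  -9.  -5.] z 58.0 103.0
side rail 60 18 x pct [-12. -10.  -9.  -8.  -5.] z 62.0 94.0
side rail 90 26 x pct [-13. -11. -10.  -9.  -7.] z 53.0 104.0
side rail 105 19 x pct [-13. -11. -10.  -8.  -7.] z 57.0 104.0
```

View pics/ab.png

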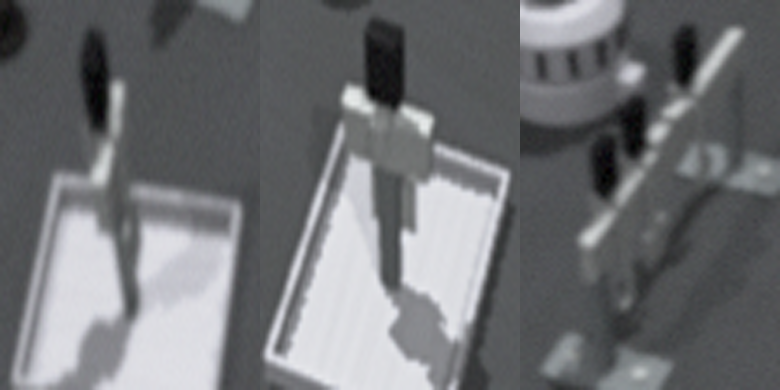

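The depth points agree with each other. The scraper's blade hangs about 11 mm to world −x, the same side as the rail tools' blades, so no half turn is needed. The handle centre is near (0.563, 0.182) and the jaw yaw is about 12°. Next: descend and grip.

```bash
python3 -m creep '[[1,-0.1,0,4,0,0,-1],[1,-0.1,0,8,0,0,-1],[1,-0.1,0,12,0,0,-1],[1,-0.1,0,15,0,0,-1],[1,-0.1,0,17,0,0,-1],[1,-0.1,0,19,0,0,-1],[1,-0.1,0,19,0,0,-1],[0,-0.1,0,19,0,0,-1],[0,-0.1,0,19,0,0,-1],[0,-0.1,0,19,0,0,-1],[0,-0.1,0,19,0,0,-1],[0,-0.1,0,19,0,0,-1]]' 40
```

```text
t: 3.55
tcp_pos: [0.5641, 0.1803, 0.1719]
eef_rot: [0.0, 0.994, 0.107, 0.0]
force: [-5.8, -1.7, 13.2]
opening: 0.0131
```

```bash
python3 -m creep '[[0,0,0,-0.5,0,0,0],[0,0,0,-2,0,0,0],[0,0,0,-4,0,0,0],[0,0,0,-6,0,0,0],[0,0,0,-8,0,0,0],[0,0,0,-11,0,0,0],[0,0,0,-15,0,0,0],[0,0,0,-19,0,0,0],[0,0,0,-19,0,0,0],[0,0,0,-19,0,0,0]]'
python3 -c "
from h import *
s=ctrl.get_state();print(s['joint_pos'].round(3),s['tcp_pos'],s['eef_rot'].round(4),s['force'].round(2))"
```

```text
t: 4.55
tcp_pos: [0.5641, 0.1807, 0.3627]
eef_rot: [-0.0, 0.994, 0.107, 0.001]
force: [-0.2, 0.2, -2.5]
opening: 0.0128
[ 0.191  0.373 -0.822  1.395  0.272  1.487 -0.403] [0.56405164 0.1806722  0.36271042] [-2.000e-04  9.942e-01  1.074e-01  1.100e-03] [-0.24  0.21 -2.48]
```

```bash
python3 -m creep '[[0,-0.6,5,-1,0,0,4],[0,-1.2,10,-1,0,0,8],[0,-1.8,15,-1,0,0,14],[0,-2.4,20,-1,0,0,14],[0,-3,25,-1,0,0,14],[0,-3.6,30,-1,0,0,14],[0,-4.1,34,-1,0,0,14],[0,-4.5,37,-1,0,0,14],[0,-4.5,38,-1,0,0,14],[0,-4.5,38,-1,0,0,14],[0,-4.5,38,-1,0,0,14],[0,-4.5,38,-1,0,0,14]]'
cat > look.py <<'E'
import sys
from h import *
s=ctrl.get_state();print(s['joint_pos'].round(3),s['tcp_pos'].round(4),s['eef_rot'].round(4),s['force'].round(2))
n=sys.argv[1]
im,d,i,T=grab('wrist');cv2.imwrite(f'pics/{n}.png',im);np.savez(n+'.npz',im=im,d=d,T=T,tcp=s['tcp_pos'])
E
python3 look.py w2
```

```text
t: 5.75
tcp_pos: [0.6011, -0.1981, 0.3714]
eef_rot: [-0.0, 1.0, -0.013, -0.0]
force: [-0.7, -0.7, -1.2]
opening: 0.0128
[ 0.67   0.416 -0.649  1.278  0.246  1.527  0.025] [ 0.6011 -0.1981  0.3714] [-4.000e-04  9.999e-01 -1.310e-02 -0.000e+00] [-0.66 -0.66 -1.23]
```

View pics/w2.png

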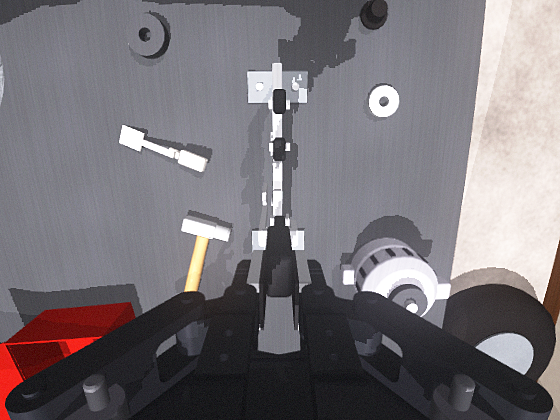

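The wrist picture shows the rail vertically down the middle (column ~278), with handles at (280,101) and (279,149). The closed fingers holding the scraper are below, at (280,270). Next, measure the bar line, the handles and the strip in it.

```bash
python3 - <<'E'
from h import *
f=np.load('w2.npz');im=f['im'];i=vision.camera_info('wrist');C=cloud(f['d'],i,f['T']);g=im.max(2)
m=(abs(C[...,0]-.602)<.03)&(C[...,1]>-.3)&(C[...,1]<-.03)
for v in range(62,262,6):
    u=np.where(m[v]&(C[v,:,2]>.14)&(C[v,:,2]<.165))[0]
    h=np.where(m[v]&(C[v,:,2]>.165)&(C[v,:,2]<.22))[0]
    o=lambda k:'' if len(k)==0 else f"{k[0]}-{k[-1]} x {C[v,k[0],0]*1e3:.0f}..{C[v,k[-1],0]*1e3:.0f} y {np.median(C[v,k,1])*1e3:.0f} z {np.median(C[v,k,2])*1e3:.0f}"
    print(v,o(u),'|H',o(h))
# subpixel bar edges by ray at z=.15
E
```

```text
62  |H 
68 272-281 x 598..609 y -58 z 151 |H 
74 272-281 x 598..608 y -65 z 150 |H 
80 272-281 x 597..608 y -72 z 151 |H 
86 272-281 x 597..608 y -79 z 151 |H 
92  |H 272-285 x 598..612 y -92 z 210
98 272-272 x 597..597 y -93 z 150 |H 273-285 x 599..611 y -98 z 211
104 269-289 x 593..617 y -100 z 157 |H 273-285 x 599..611 y -104 z 210
110  |H 273-285 x 598..612 y -110 z 210
116 272-281 x 596..607 y -114 z 150 |H 
122 272-281 x 596..607 y -122 z 150 |H 
128 272-281 x 596..607 y -129 z 150 |H 
134 272-281 x 595..607 y -136 z 151 |H 
140 272-272 x 595..595 y -144 z 149 |H 273-284 x 597..609 y -141 z 210
146 269-289 x 591..616 y -151 z 156 |H 273-285 x 597..610 y -148 z 210
152  |H 273-285 x 597..610 y -154 z 210
158  |H 273-285 x 597..610 y -161 z 210
164 273-281 x 596..606 y -173 z 158 |H 
170 273-281 x 595..606 y -181 z 159 |H 
176 273-281 x 595..605 y -189 z 158 |H 
182 273-281 x 595..605 y -197 z 155 |H 
188 273-281 x 594..605 y -205 z 155 |H 
194 273-281 x 594..605 y -212 z 159 |H 
200 273-281 x 594..605 y -220 z 159 |H 
206 273-281 x 594..604 y -229 z 158 |H 
212 273-281 x 593..604 y -239 z 150 |H 
218 270-288 x 589..613 y -246 z 155 |H 274-284 x 595..608 y -240 z 178
224 270-288 x 589..613 y -255 z 156 |H 274-284 x 595..607 y -239 z 201
230  |H 
236  |H 
242  |H 
248  |H 
254  |H 
260  |H
```

```bash
python3 - <<'E'
from h import *
f=np.load('w2.npz');im=f['im'];i=vision.camera_info('wrist');C=cloud(f['d'],i,f['T'])
for v in range(158,220): 
    q=C[v,274:281];print(v,np.nanmedian(q[:,1]).round(4),np.nanmedian(q[:,2]).round(4),im[v,274:281].max(1).mean().round(), end=' ; ')
    if v%3==0:print()
# held handle near fingers
P=[];m=(C[...,2]>.32)&(C[...,2]<.46)
print()
for v in range(200,330,8):
    u=np.where(m[v,240:320])[0]+240
    if len(u):print(v,u[0],u[-1],C[v,u[len(u)//2]].round(3),im[v,u[len(u)//2]])
E
```

```text
158 -0.1604 0.2106 64.0 ; 159 -0.1615 0.2103 58.0 ; 
160 -0.1627 0.2095 69.0 ; 161 -0.1704 0.1499 172.0 ; 162 -0.1716 0.1508 175.0 ; 
163 -0.172 0.1582 217.0 ; 164 -0.1732 0.1584 227.0 ; 165 -0.1745 0.1584 228.0 ; 
166 -0.1758 0.1586 227.0 ; 167 -0.177 0.1587 226.0 ; 168 -0.1783 0.1589 240.0 ; 
169 -0.1796 0.1583 255.0 ; 170 -0.1809 0.159 255.0 ; 171 -0.1822 0.1586 255.0 ; 
172 -0.1835 0.1586 255.0 ; 173 -0.1849 0.1573 255.0 ; 174 -0.1859 0.159 255.0 ; 
175 -0.1874 0.158 255.0 ; 176 -0.1887 0.1582 255.0 ; 177 -0.1899 0.1587 255.0 ; 
178 -0.1912 0.1589 255.0 ; 179 -0.1925 0.1588 255.0 ; 180 -0.1938 0.1587 255.0 ; 
181 -0.1952 0.1583 247.0 ; 182 -0.1972 0.1545 244.0 ; 183 -0.1985 0.1544 245.0 ; 
184 -0.1999 0.1544 245.0 ; 185 -0.2013 0.154 245.0 ; 186 -0.2024 0.1543 245.0 ; 
187 -0.2039 0.1549 247.0 ; 188 -0.2052 0.1546 251.0 ; 189 -0.2064 0.1549 142.0 ; 
190 -0.2079 0.1541 170.0 ; 191 -0.2085 0.1577 255.0 ; 192 -0.2096 0.1587 255.0 ; 
193 -0.2111 0.1582 255.0 ; 194 -0.2122 0.1587 255.0 ; 195 -0.2137 0.1581 255.0 ; 
196 -0.215 0.1585 255.0 ; 197 -0.2164 0.1582 255.0 ; 198 -0.2176 0.159
[... 571 characters left out ...]
 ; 

216 261 265 [ 0.59  -0.193  0.323] [151 146 148]
224 260 296 [ 0.61  -0.195  0.336] [112 104 106]
232 258 297 [ 0.602 -0.186  0.377] [62 54 59]
240 259 297 [ 0.602 -0.186  0.39 ] [57 53 54]
248 266 291 [ 0.602 -0.186  0.4  ] [59 50 57]
256 252 305 [ 0.603 -0.187  0.408] [60 57 59]
264 240 319 [ 0.603 -0.19   0.41 ] [83 77 79]
272 240 319 [ 0.603 -0.195  0.41 ] [75 71 70]
280 240 319 [ 0.603 -0.199  0.41 ] [68 63 65]
288 240 319 [ 0.603 -0.204  0.409] [60 58 58]
296 240 319 [ 0.602 -0.209  0.409] [33 27 31]
304 240 319 [ 0.608 -0.203  0.425] [33 27 31]
312 240 319 [ 0.608 -0.207  0.426] [15 14 13]
320 253 303 [ 0.595 -0.205  0.434] [46 44 43]
328 254 303 [ 0.608 -0.207  0.436] [64 65 63]
```

```bash
python3 - <<'E'
from h import *
f=np.load('w2.npz');im=f['im'];i=vision.camera_info('wrist');C=cloud(f['d'],i,f['T'])
for v in range(196,262,3):
    print(v,' '.join(f"{u}:{im[v,u].max()}/{C[v,u,0]*1e3:.0f},{C[v,u,1]*1e3:.0f},{C[v,u,2]*1e3:.0f}" for u in range(254,306,3) if C[v,u,2]>.24))
cv2.imwrite('pics/w2c.png',cv2.resize(im[195:300,225:335],None,fx=5.5,fy=5.5,interpolation=2))
E
```

```text
196 263:255/589,-184,291 266:124/591,-187,278
199 263:255/589,-187,290 266:124/591,-190,280
202 263:255/589,-190,290 266:186/591,-192,281
205 263:200/589,-193,290 266:149/591,-192,291
208 263:151/589,-192,301 266:156/592,-193,299
211 263:154/590,-192,309 266:143/592,-193,308
214 263:151/590,-193,317 266:131/592,-194,314
217 263:153/590,-192,326 266:122/592,-196,314
220 260:147/589,-192,335 263:152/591,-193,332 266:116/592,-198,315 290:142/610,-193,334 293:155/613,-193,333
223 260:147/589,-193,339 263:153/591,-193,339 266:122/592,-200,316 290:122/610,-194,336 293:146/612,-194,338
226 260:154/589,-193,346 263:155/591,-193,345 272:36/598,-186,367 275:63/600,-186,366 278:60/602,-186,367 281:68/604,-186,367 284:66/606,-186,366 290:109/610,-197,335 293:153/612,-193,346 296:156/614,-193,346
229 260:148/590,-193,352 263:119/592,-193,352 266:133/594,-193,352 269:55/597,-187,370 272:63/598,-186,372 275:63/600,-186,373 278:67/602,-186,372 281:63/604,-187,371 284:63/606,-186,372 287:61/607,-187,371 290:155/610,-193,352 293:145/612,-194,352 296:148/614,-193,352
232 260:255/590,-194,356 263:255/59
[... 2259 characters left out ...]
,410 260:141/593,-187,409 263:56/595,-187,408 266:51/596,-187,408 269:48/598,-187,408 272:57/599,-187,409 275:54/601,-187,408 278:62/602,-187,408 281:61/603,-187,408 284:63/605,-187,409 287:58/606,-187,409 290:60/608,-188,407 293:58/609,-187,409 296:144/611,-187,409 299:140/612,-187,410 302:139/614,-187,409 305:138/615,-187,409
259 254:137/591,-186,413 257:140/592,-187,411 260:139/594,-186,413 263:54/595,-186,413 266:57/596,-189,408 269:56/598,-188,409 272:50/599,-188,409 275:62/601,-188,410 278:50/602,-188,409 281:72/603,-188,409 284:67/605,-189,409 287:74/606,-188,409 290:60/608,-189,409 293:51/609,-187,412 296:141/610,-187,413 299:139/612,-187,412 302:135/613,-188,412 305:141/615,-187,412
```

View pics/w2c.png

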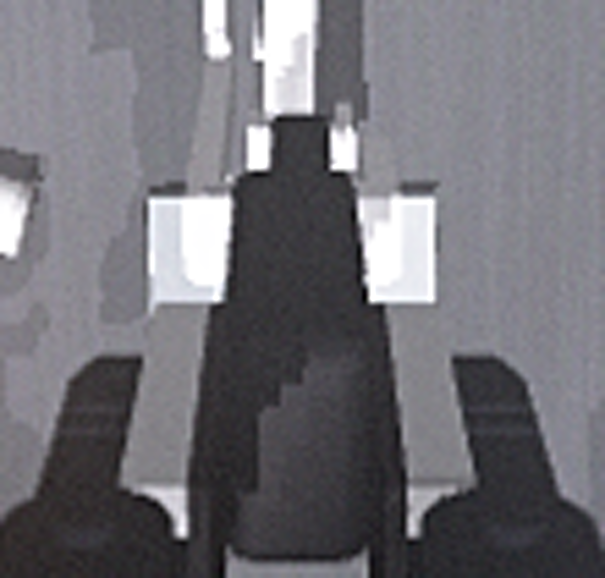

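Measured in one frame, the notch centre is (0.5998, −0.202) with its floor at z ≈ 0.154. The scraper's hook is at (0.602, −0.198). So shift −2.2 mm in x and −4 mm in y, descend partway and re-check.

```bash
python3 -m creep '[[0,-0.21,0.4,1,0,0,0],[0,-0.21,0.4,3,0,0,0],[0,-0.21,0.4,5,0,0,0],[0,-0.21,0.4,7,0,0,0],[0,-0.21,0.4,7.5,0,0,0],[0,-0.21,0.4,7.5,0,0,0],[0,-0.21,0.4,7.5,0,0,0]]'
python3 look.py w3
cat > rel.py <<'E'
import sys
from h import *
f=np.load(sys.argv[1]+'.npz');im=f['im'];i=vision.camera_info('wrist');C=cloud(f['d'],i,f['T'])
zo=f['tcp'][2]-.0214
m=(abs(C[...,2]-(zo+.006))<.0025)&(abs(C[...,0]-.6)<.02)&(abs(C[...,1]+.2)<.02)
P=C[m];print('bridge top',len(P),P.min(0).round(4),P.max(0).round(4))
for v in range(100,270,2):
    b=np.where((abs(C[v,:,0]-.6)<.012)&(C[v,:,2]>.146)&(C[v,:,2]<.162))[0]
    if len(b)>3: y=np.median(C[v,b,1]);print(v,b[0],b[-1],'x',((C[v,b[0],0]+C[v,b[-1],0])/2*1e3).round(1),'y',(y*1e3).round(1),'z',(np.median(C[v,b,2])*1e3).round(1))
E
python3 rel.py w3
```

```text
t: 6.5
tcp_pos: [0.5992, -0.2044, 0.2972]
eef_rot: [0.0, 1.0, -0.015, 0.001]
force: [-0.6, -0.3, -0.6]
opening: 0.0126
[ 0.69   0.441 -0.643  1.413  0.264  1.373  0.012] [ 0.5992 -0.2044  0.2972] [ 2.000e-04  9.999e-01 -1.460e-02  6.000e-04] [-0.6  -0.27 -0.61]
bridge top 235 [ 0.5866 -0.2097  0.2793] [ 0.6125 -0.1988  0.2831]
104 272 275 x 597.8 y -111.5 z 150.4
106 272 283 x 601.8 y -113.6 z 150.8
108 272 283 x 601.7 y -115.5 z 150.5
110 272 283 x 601.7 y -117.4 z 150.4
112 272 283 x 601.6 y -119.3 z 150.6
114 272 283 x 601.6 y -121.3 z 150.5
116 272 283 x 601.5 y -123.2 z 150.2
118 272 283 x 601.5 y -125.2 z 150.0
120 272 283 x 601.4 y -127.1 z 150.2
122 272 283 x 601.3 y -129.1 z 150.4
124 272 283 x 601.3 y -131.0 z 150.3
126 272 283 x 601.2 y -133.0 z 150.6
128 272 283 x 601.2 y -135.0 z 150.4
130 272 283 x 601.1 y -137.0 z 150.2
132 272 283 x 601.0 y -139.0 z 150.7
140 268 272 x 593.2 y -146.6 z 156.4
142 268 272 x 593.2 y -148.5 z 156.5
144 268 272 x 593.1 y -150.5 z 156.7
146 268 272 x 593.0 y -152.5 z 156.0
148 268 272 x 592.9 y -154.5 z 156.5
164 273 283 x 600.6 y -171.7 z 
[... 415 characters left out ...]
8 273 283 x 599.8 y -196.7 z 154.4
190 273 283 x 599.8 y -198.8 z 154.4
192 273 283 x 599.7 y -200.9 z 154.6
194 273 283 x 599.6 y -203.3 z 153.9
196 273 283 x 599.6 y -205.5 z 154.0
198 273 283 x 599.5 y -207.6 z 154.1
200 273 283 x 599.5 y -208.8 z 159.0
202 273 283 x 599.4 y -210.9 z 158.8
204 273 283 x 599.4 y -213.2 z 158.6
206 273 283 x 599.3 y -215.4 z 158.5
208 273 283 x 599.2 y -217.6 z 158.6
210 273 282 x 598.6 y -219.9 z 158.2
212 273 283 x 599.1 y -222.0 z 158.8
214 273 283 x 599.0 y -224.1 z 158.8
216 273 283 x 599.0 y -226.6 z 158.1
218 273 283 x 598.9 y -228.8 z 158.4
220 273 283 x 598.8 y -231.1 z 158.1
222 273 283 x 598.7 y -236.0 z 150.3
224 273 283 x 598.6 y -238.4 z 150.2
```

```bash
python3 -m creep '[[0,0,-0.25,0,0,0,0],[0,0,-0.25,1.5,0,0,0],[0,0,-0.25,3,0,0,0],[0,0,-0.25,4.5,0,0,0],[0,0,-0.25,6,0,0,0],[0,0,-0.25,7.5,0,0,0],[0,0,-0.25,8.5,0,0,0],[0,0,-0.25,9.5,0,0,0],[0,0,-0.25,10.3,0,0,0],[0,0,-0.25,10.3,0,0,0],[0,0,-0.25,10.3,0,0,0]]'
python3 look.py w4; python3 rel.py w4 | awk 'NR<2||/y -(19|20|21)/'
```

```text
t: 7.65
tcp_pos: [0.5991, -0.202, 0.1936]
eef_rot: [0.0, 1.0, -0.015, 0.0]
force: [0.2, 0.2, -1.5]
opening: 0.0128
[ 0.681  0.509 -0.625  1.56   0.314  1.174 -0.035] [ 0.5991 -0.202   0.1936] [ 0.000e+00  9.999e-01 -1.470e-02  2.000e-04] [ 0.18  0.18 -1.53]
bridge top 237 [ 0.5863 -0.207   0.1758] [ 0.6123 -0.1962  0.18  ]
214 270 286 x 599.9 y -191.2 z 158.4
216 270 286 x 599.9 y -192.7 z 158.3
218 263 286 x 597.0 y -194.2 z 158.8
220 262 294 x 599.8 y -197.0 z 154.3
222 262 295 x 600.1 y -198.4 z 154.8
224 265 290 x 599.3 y -200.0 z 154.6
```

Aligned: hook centre is at y −0.2016, and there is no contact force. Now down in fine steps.

```bash
python3 -m creep '[[0,0,0,0.4,0,0,0],[0,0,0,0.8,0,0,0],[0,0,0,1.1,0,0,0],[0,0,0,1.25,0,0,0],[0,0,0,1.25,0,0,0],[0,0,0,1.25,0,0,0]]'
python3 -m creep '[[0,0,0,0.05,0,0,0],[0,0,0,0.1,0,0,0],[0,0,0,0.1,0,0,0]]'
python3 -m creep '[[0,0,0,0.05,0,0,0],[0,0,0,0.1,0,0,0],[0,0,0,0.1,0,0,0]]'
```

```text
t: 8.3
tcp_pos: [0.599, -0.202, 0.1809]
eef_rot: [-0.0, 1.0, -0.015, 0.0]
force: [0.4, -0.3, -1.5]
opening: 0.0128
t: 8.6
tcp_pos: [0.5989, -0.202, 0.1798]
eef_rot: [0.0, 1.0, -0.015, 0.0]
force: [0.7, 0.4, -2.4]
opening: 0.0128
t: 8.9
tcp_pos: [0.5988, -0.202, 0.1787]
eef_rot: [-0.0, 1.0, -0.015, -0.0]
force: [-0.3, -0.7, -1.2]
opening: 0.0124
```

```bash
python3 -m creep '[[0,0,0,0.05,0,0,0],[0,0,0,0.1,0,0,0],[0,0,0,0.1,0,0,0]]'
python3 -m creep '[[0,0,0,0.05,0,0,0],[0,0,0,0.1,0,0,0],[0,0,0,0.1,0,0,0]]'
```

```text
t: 9.2
tcp_pos: [0.5988, -0.202, 0.1777]
eef_rot: [-0.0, 1.0, -0.015, -0.0]
force: [0.5, -0.4, -1.7]
opening: 0.013
t: 9.5
tcp_pos: [0.5988, -0.202, 0.1767]
eef_rot: [-0.0, 1.0, -0.015, -0.0]
force: [0.2, 0.2, -2.3]
opening: 0.0127
```

```bash
python3 -m creep '[[0,0,0,0.05,0,0,0],[0,0,0,0.1,0,0,0],[0,0,0,0.1,0,0,0]]'
python3 -m creep '[[0,0,0,0.05,0,0,0],[0,0,0,0.05,0,0,0]]'
python3 -m creep '[[0,0,0,0.05,0,0,0],[0,0,0,0.05,0,0,0]]'
```

```text
t: 9.8
tcp_pos: [0.599, -0.202, 0.176]
eef_rot: [0.0, 1.0, -0.015, 0.0]
force: [0.2, 0.2, -0.2]
opening: 0.0129
t: 10.0
tcp_pos: [0.5991, -0.2021, 0.1759]
eef_rot: [0.0, 1.0, -0.015, 0.0]
force: [-0.8, -0.1, 3.6]
opening: 0.0127
t: 10.2
tcp_pos: [0.5992, -0.202, 0.1758]
eef_rot: [0.0, 1.0, -0.015, 0.0]
force: [-3.1, -0.1, 7.4]
opening: 0.0126
```

Contact at TCP z ≈ 0.176, i.e. hook at about 0.1546. That is well below the strip-top level of 0.158, with 7–9 N on it. Hold briefly, then check by camera before releasing.

```bash
python3 -m creep '[[0,0,0,0,0,0,0],[0,0,0,0,0,0,0],[0,0,0,0,0,0,0],[0,0,0,0,0,0,0]]'
python3 look.py w5; python3 - <<'E'
from h import *
f=np.load('w5.npz');C=cloud(f['d'],vision.camera_info('wrist'),f['T']);g=f['im'].min(2)
m=(abs(C[...,2]-.160)<.006)&(abs(C[...,0]-.6)<.016)&(C[...,1]<-.18)&(C[...,1]>-.225)
for y in np.arange(-.212,-.18,.003):
    k=m&(abs(C[...,1]-y)<.0015); o=k&(abs(C[...,0]-.5996)>.0075);n=k&(abs(C[...,0]-.5996)<.005)
    print(y.round(4),'outside bar x (bridge)',o.sum(),np.nanmedian(C[o][:,2]).round(4) if o.any() else '','| over bar',n.sum(),np.nanmedian(C[n][:,2]).round(4) if n.any() else '')
E
```

```text
t: 10.6
tcp_pos: [0.5992, -0.2021, 0.1759]
eef_rot: [0.0, 1.0, -0.015, 0.001]
force: [-3.2, -0.1, 7.2]
opening: 0.0128
[ 0.677  0.524 -0.619  1.582  0.326  1.14  -0.045] [ 0.5992 -0.2021  0.1759] [ 3.000e-04  9.999e-01 -1.470e-02  5.000e-04] [-3.17 -0.13  7.2 ]
-0.212 outside bar x (bridge) 0  | over bar 0 
-0.209 outside bar x (bridge) 0  | over bar 0 
-0.206 outside bar x (bridge) 49 0.1602 | over bar 0 
-0.203 outside bar x (bridge) 62 0.1603 | over bar 0 
-0.2 outside bar x (bridge) 67 0.1602 | over bar 0 
-0.197 outside bar x (bridge) 92 0.1589 | over bar 0 
-0.194 outside bar x (bridge) 0  | over bar 31 0.1583
-0.191 outside bar x (bridge) 0  | over bar 61 0.1583
-0.188 outside bar x (bridge) 0  | over bar 68 0.1584
-0.185 outside bar x (bridge) 0  | over bar 66 0.1585
-0.182 outside bar x (bridge) 0  | over bar 68 0.1583
```

Bridge top is at 0.160, so the underside is at 0.154, on the notch floor. Release and retreat straight up.

```bash
python3 -m creep '[[0.2,0,0,0,0,0,0],[0.4,0,0,0,0,0,0],[0.6,0,0,0,0,0,0],[0.6,0,0,0,0,0,0],[0.6,0,0,0,0,0,0],[0.6,0,0,0,0,0,0]]'
python3 -m creep '[[0.6,0,0,-1,0,0,0],[0.6,0,0,-3,0,0,0],[0.6,0,0,-6,0,0,0],[0.6,0,0,-10,0,0,0],[0.6,0,0,-14,0,0,0],[0.6,0,0,-18,0,0,0],[0.6,0,0,-18,0,0,0],[0.6,0,0,-18,0,0,0]]'
python3 look.py w6; python3 - <<'E'
from h import *
f=np.load('w6.npz');C=cloud(f['d'],vision.camera_info('wrist'),f['T'])
m=((abs(C[...,0]-.602)<.02)&(C[...,1]<-.05)&(C[...,1]>-.28)&(C[...,2]>.2)&(C[...,2]<.225)).astype(np.uint8)
k,l,st,c=cv2.connectedComponentsWithStats(m)
for j in range(1,k):
    if st[j,4]>30:P=C[l==j];print('handle top',((P.min(0)+P.max(0))/2).round(4),np.median(P,0).round(4))
m=(abs(C[...,2]-.1602)<.0025)&(abs(C[...,1]+.202)<.008)&(abs(C[...,0]-.6)>.008)&(abs(C[...,0]-.6)<.016);P=C[m];print('bridge',len(P),np.median(P,0),P.min(0),P.max(0))
cv2.imwrite('pics/w6c.png',cv2.resize(f['im'][60:270,200:360],None,fx=2.8,fy=2.8,interpolation=2))
E
```

```text
t: 11.25
tcp_pos: [0.5989, -0.202, 0.1747]
eef_rot: [-0.0, 1.0, -0.015, -0.0]
force: [-0.4, 0.4, -0.4]
opening: 0.0514
t: 12.05
tcp_pos: [0.5993, -0.2018, 0.3565]
eef_rot: [0.0, 1.0, -0.015, 0.001]
force: [-0.0, -0.4, -1.5]
opening: 0.051
[ 0.68   0.416 -0.648  1.312  0.248  1.491  0.026] [ 0.5993 -0.2018  0.3565] [ 4.000e-04  9.999e-01 -1.460e-02  1.300e-03] [-0.   -0.45 -1.52]
handle top [ 0.6044 -0.101   0.2077] [ 0.6046 -0.1008  0.2102]
handle top [ 0.6035 -0.1514  0.2073] [ 0.6035 -0.1515  0.2102]
handle top [ 0.5965 -0.2013  0.2088] [ 0.5968 -0.2002  0.2139]
handle top [ 0.6011 -0.2508  0.2062] [ 0.6011 -0.2489  0.2099]
bridge 39 [ 0.60867127 -0.20133181  0.16079441] [ 0.58611766 -0.20659069  0.15791308] [ 0.61129919 -0.19709067  0.1622996 ]
```

View pics/w6c.png

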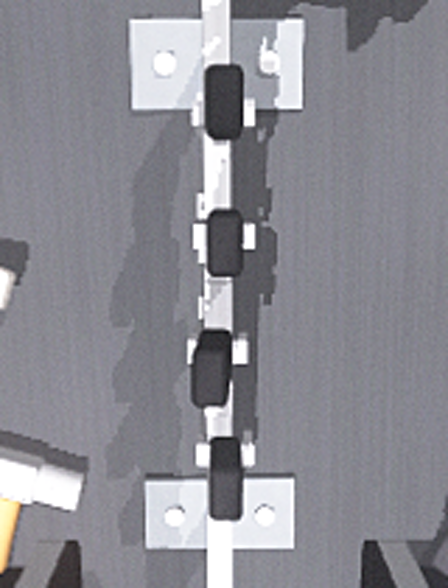

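```bash
python3 -m creep '[[0.6,0,0,0,0,0,0],[0.6,0,0,0,0,0,0],[0.6,0,0,0,0,0,0],[0.6,0,0,0,0,0,0],[0.6,0,0,0,0,0,0],[0.6,0,0,0,0,0,0],[0.6,0,0,0,0,0,0],[0.6,0,0,0,0,0,0],[0.6,0,0,0,0,0,0],[0.6,0,0,0,0,0,0]]'
python3 look.py w7; python3 - <<'E'
from h import *
f=np.load('w7.npz');C=cloud(f['d'],vision.camera_info('wrist'),f['T'])
m=((abs(C[...,0]-.602)<.02)&(C[...,1]<-.05)&(C[...,1]>-.28)&(C[...,2]>.205)&(C[...,2]<.225)).astype(np.uint8)
k,l,st,c=cv2.connectedComponentsWithStats(m)
for j in range(1,k):
    if st[j,4]>30:
        P=C[l==j];print('handle top',np.median(P,0).round(4),cv2.minAreaRect((P[:,:2]*1e3).astype(np.float32)))
for n in('scene','side'):
    im,d,i,T=grab(n);C=cloud(d,i,T);P=C.reshape(-1,3);P=P[(abs(P[:,0]-.59)<.04)&(abs(P[:,1]+.202)<.018)]
    for a,b in((.045,.06),(.06,.075),(.08,.095)):
        q=P[(P[:,2]>a)&(P[:,2]<b)];print(n,a,len(q),np.median(q,0).round(4) if len(q) else '')
E
```

```text
t: 13.1
tcp_pos: [0.5989, -0.202, 0.3548]
eef_rot: [0.0, 1.0, -0.015, 0.0]
force: [0.3, -0.1, -0.8]
opening: 0.0515
[ 0.68   0.417 -0.648  1.313  0.248  1.491  0.025] [ 0.5989 -0.202   0.3548] [ 0.      0.9999 -0.0147  0.    ] [ 0.26 -0.05 -0.83]
handle top [ 0.6045 -0.1008  0.2101] ((604.6468505859375, -100.61244201660156), (24.778221130371094, 13.067588806152344), 88.6752700805664)
handle top [ 0.6035 -0.1515  0.21  ] ((603.3007202148438, -151.33709716796875), (23.54787254333496, 13.59991455078125), 88.1758804321289)
handle top [ 0.5961 -0.2003  0.2139] ((595.95947265625, -201.14273071289062), (23.249099731445312, 12.939287185668945), 88.33998107910156)
handle top [ 0.6011 -0.2494  0.2099] ((601.057373046875, -250.5191192626953), (23.308443069458008, 13.706933975219727), 88.83448028564453)
scene 0.045 20 [ 0.5935 -0.2032  0.0542]
scene 0.06 31 [ 0.5926 -0.1977  0.0668]
scene 0.08 18 [ 0.5916 -0.198   0.0841]
side 0.045 12 [ 0.5938 -0.1942  0.0558]
side 0.06 15 [ 0.5932 -0.1945  0.0682]
side 0.08 27 [ 0.5927 -0.1993  0.0881]
```

```bash
python3 -c "
from bench import workorder,ctrl
print(workorder.sign_off(),ctrl.get_state()['t'])"
```

```text
the job is handed in; nothing more can be done
the job is handed in; nothing more can be done
```

The scraper is back on the rail, in the notch between the square-bladed and round-bladed tools, and the job is handed in. The sign-off gives no verdict, so the results below are my own measurements. The robot's clock stood at about 13 s of the 72 s allowed.

I lifted it off the grey stand, lined it up with the notch from the wrist camera and lowered it in small steps. The hook touched the notch floor without meeting the strip first, and the wrist force there was about 7 N. I held it for 0.4 s, released it and moved straight up clear of everything.

**Last checks:**
- **Hook height:** the underside is at about z = 0.154, below the 0.1563 limit. The strip top beside it measured 0.158.
- **Position:** the hook is about 2 mm or less along the rail from its middle, and its direction agrees with the rail to about 1°.
- **Blade side:** it is on the rail's −x side, the same as the neighbours.
- **Lean:** it hangs about 0.06 rad from vertical, within the 0.2 limit. Its handle top moved 0.7 mm in the second between my two looks, so it was nearly at rest.
- **Neighbours:** the nearer one is within 1 mm of where it was before I lowered the scraper. The farther one was only partly visible then, and its handle is where I estimated its hook to be. I saw no sign that either was touched.

None of these checks failed or disagreed.

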